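Feel for the blind hole and seat the locating pin

ROBOT

A 6-joint arm with a two-finger parallel gripper is mounted at the origin on the work surface. World frame = base frame: x ahead of the robot, y to its left, z up, the work surface at z = 0. Lengths are in m, angles in degrees, forces in N, time in s.
With the tool pointing down it reaches from about 0.25 to 0.725 m from the base axis. Payload 9.7 kg.
Tool frame: the origin (TCP) lies midway between the tips of the shut fingers; the grasp point (between the pads) lies 19 mm behind it; z points along the fingers, y is the direction in which the jaws open and shut (so a half turn about z gives the same grasp; the last joint's range is limited). The gripper opens to 85 mm and grips with 20 to 120 N. Pads are 22 mm wide; open, the fingers measure 114 mm over their backs; the gripper's body (76 mm by 85 mm) begins 54 mm behind the grasp point. The pads swing forward as they close: fully open they stand 13 mm farther back than shut.
Start: joints at [-63.598, 4.979, 10.078, 95.1, 0, 90], TCP at [0.245, -0.493, 0.209] pointing down, gripper open.
Joint ranges: [-179.16, 179.16], [-48.56, 103.87], [-65.8, 70.77], [-126.05, 130.52], [-82.76, 87.17], [-180, 180]. Speed limits (degrees/s): [127.2, 127.2, 147.25, 180, 180, 180].

INTERFACE

Orientations are given as [roll, pitch, yaw] about the fixed x, y, z axes, in that order (R = Rz(yaw) Ry(pitch) Rx(roll)).
In Python, from workcell import get_obs, camera, get_calibration, job_done gives the robot as it stands.
- The arm moves only by the tool play_rows, never from a script. Its argument "commands" is text: rows parted by semicolons, each of 5 numbers parted by spaces: the opening, from 0 (shut) to 1 (fully open), then the shift along the world's x, y, z in mm, then the turn about the world's z in degrees. A call has 1 to 10 rows; each row is the pose to reach, as a shift and turn from the pose commanded when the call began; what a row does not reach only later rows make up. A row lasts 1/12 s, in which the tool goes at most 41.7 mm and 7.16 degrees, less where a joint would pass 70% of its speed; a pose out of reach is approached as far as the arm can. A call with a gripper value outside its range is refused whole. The fingers move at their own pace and stop on an object; "force" is the grip in N (left out, the last holds). Time passes only in rows, so rows that repeat a pose let the fingers close. It gives the time, the measured TCP pose, the force and the opening at its end, in the units of the state.
- get_obs(): the state, without advancing time (a new reading comes with each control period).
- camera(name): name is "side" or "top"; returns the picture (400x640x3 uint8, red, green, blue); there is no depth.
- get_calibration(name): a dict with "fx", "fy", "cx", "cy" (pixels), "eye" and "attitude" of the camera in the world. Camera axes: x right, y down, z forward; pixel columns grow to the right and rows downward; lengths in m; the calibration is good to about 2 mm. A picture is of the moment at which its call begins. get_calibration takes no time and is no camera call.
- job_done(): hands the job in, once; it reports no verdict.
The state is a dict: "time": time; "q": joint angles; "qd": joint speeds; "joint_efforts": joint torques, N m; "ee_pos": TCP position; "tcp_rot": TCP orientation; "wrist_force": force on the tool from outside, world axes, zero at the start; "torque": the same for the moment, N m; "opening": finger opening in m.
Only numpy, scipy, OpenCV 4.12 (cv2) and the standard library are available. Lean on these libraries where they do the work, as an engineer would, in place of code of your own. Each camera call takes 0.05 s, during which the arm holds its last target.

TASK

Take the locating pin with the square grip out of the pin rack and put it into the blind hole in the face plate of the round fixture, so that it stands upright with its collar fully home on the plate, then let go. The hole is unmarked on a stained face, so expect to feel for it with the pin's nose; keep the pin's pressure on the fixture under 40 N all the time, and leave the other two pins where they stand in the rack.

Things in the scene. Friction and masses are not known exactly. Their poses are not given: they have to be found in the camera images.
- pin_grip (a point): Steel locating pin, about 0.16 kg, nose down in a rack hole: the one with a square grip, 20 x 20 mm, 21 to 61 mm above its tip. This point is on its axis, 45 mm above the tip, where to grip it; z runs up the pin, x and y are square to the flats. In the rack its x points across the rack within 0.2 rad: grip along x, as the other pins stand along y, 60 mm from hole to hole.
- pin_tip (a point): Centre of the same pin's tip, 45 mm below pin_grip; same axes. From the tip up: tapered nose 4.5 mm long (flat tip 5 mm across, widening to 12 mm), round shank 12 mm in diameter, then a collar 24 mm in diameter and 4 mm thick, its underside 17 mm above the tip; the grip begins on the collar.
- fixture: Round dark steel fixture fixed to the bench, 124 mm in diameter, 30 mm high; origin at the centre of its underside, z up. Its rim, 76 mm across inside, surrounds a flat steel face plate that does not turn, sunk 2 mm below the rim's top. A lug 30 mm wide and 20 mm high on one side, reaching 91 mm from the centre, marks the fixture's +x.
- rack: Wooden rack block fixed to the bench, 50 x 170 x 30 mm (x, y, z), origin at the centre of its underside. Three holes in its top, 14 mm in diameter, 22 mm deep, 60 mm apart along y, one at the middle. A pin rests on its collar, its tip 17 mm below the rack's top; it comes out straight up.
- pin_round_top (a point): Top centre of another steel pin in the rack, with a round grip 26 mm in diameter; the top is 34 mm above its collar's underside. Leave it alone.
- pin_ball_top (a point): Top centre of another steel pin in the rack, with a ball grip 28 mm in diameter; the top is 44 mm above its collar's underside. Leave it alone.
- face_centre (a point): Centre of the face plate's face, 28 mm above the bench; axes as the fixture's. One round blind hole, 13.4 mm in diameter and 20 mm deep, has its centre 20 mm from this point, in an unknown direction within 1.25 rad either side of +x (the lug). Flat dark stains, some as big as the hole, lie about it. The pin's collar rests on the face when it is home.
Things that resemble listed ones, but are neither listed nor needed, are in the scene too. Leave any orange look-alike of the part that bears pin_grip alone.

How it is judged:
By the outcome, as a careful person would: the job done as asked, in the order asked, and still so for the second after the job is handed in, with the robot touching nothing.
It also fails if it takes over 72 s, if anything falls off the work surface, if the arm or the gripper's body presses on something with over 40 N, if the wrist force passes 120 N, or if a joint passes its speed limit or range.

## Working session

There is one attempt and no reset: what is moved stays moved. The work goes in short steps, Python scripts to look and compute and a tool call to move; the robot and the scene stay as the last step left them, time stands still between calls to the robot, and variables do not carry over. Pictures are saved under pics/ and viewed, and the job is handed in when it is done.

Besides the shell and the picture viewer there is one more tool, called after "Emit:" as name(argument=value, ...) on one line, values as JSON. play_rows: Moves the arm, as the interface text tells. Its arguments: {"type":"object","properties":{"commands":{"type":"string"},"force":{"type":"number"}},"required":["commands"]}

```bash
mkdir -p pics; ls
python3 - <<'E'
from workcell import *
import cv2
for n in("side","top"):
    cv2.imwrite(f"pics/{n}0.png",camera(n)[:,:,::-1]); print(n,get_calibration(n))
print(get_obs())
E
```

```text
pics
side {'fx': 397.26185359916735, 'fy': 397.26185359916735, 'cx': 319.16350382504345, 'cy': 198.44062180872896, 'eye': array([0.06544802, 0.59458071, 0.49150035]), 'attitude': array([-122.66474724,   -1.07598268, -137.2038765 ])}
top {'fx': 433.26348535368766, 'fy': 433.26348535368766, 'cx': 320.397099281358, 'cy': 193.42856370417982, 'eye': array([0.3636476 , 0.08386485, 0.97874417]), 'attitude': array([-1.70233485e+02, -7.33536674e-02, -9.03217341e+01])}
{'time': 0.1, 'q': array([-6.35968565e+01,  5.00606156e+00,  1.00401070e+01,  9.50997466e+01,
        8.15994300e-04,  8.99993846e+01]), 'qd': array([-0.0348099 , -0.07818414,  0.06222599,  0.02329687, -0.04243848,
        0.02353148]), 'joint_efforts': array([-1.20069017e-04, -5.21564162e+01,  4.65651047e+01,  1.61038327e-02,
        3.44357102e-05,  1.10857627e-05]), 'ee_pos': array([ 0.24447858, -0.49242122,  0.20798206]), 'tcp_rot': array([-1.79934299e+02, -8.16699431e-04,  2.64037580e+01]), 'wrist_force': array([ 0.25372721, -0.37771789, -0.67683577]), 'torque': array([-0.01316441,  0.00586693,  0.01302704]), 'opening': 0.08571500746246095}
```

View pics/side0.png

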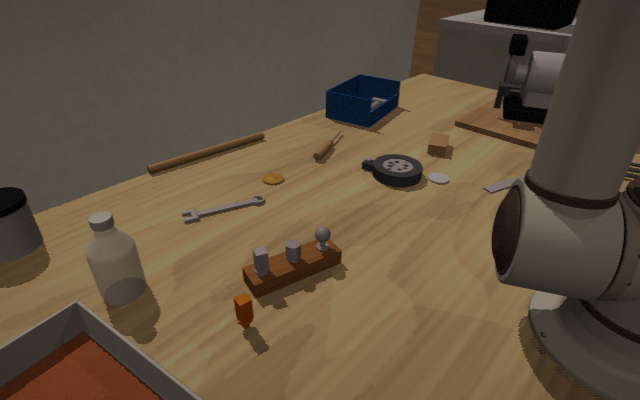

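View pics/top0.png

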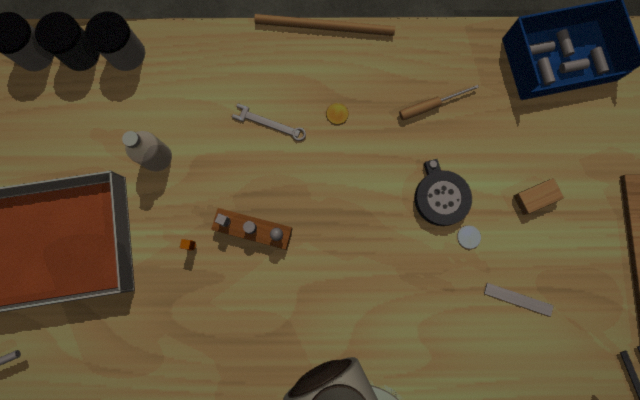

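Candidates for the square-grip pin are:
- the steel square grip at side (260,260) / top (222,219)
- the round pin at side (293,250) / top (249,228)
- the ball pin at side (323,235) / top (276,235)
- the orange look-alike at side (244,310) / top (187,244)

I choose the first and check it in a crop.

```bash
cat > h.py <<'E'
import numpy as np,cv2
from scipy.spatial.transform import Rotation as R
from workcell import *
def ray(n,u,v):
    c=get_calibration(n); d=np.array([(u-c['cx'])/c['fx'],(v-c['cy'])/c['fy'],1.])
    return np.array(c['eye']),R.from_euler('xyz',c['attitude'],degrees=True).as_matrix()@d
def onz(n,u,v,z):
    e,d=ray(n,u,v); return e+d*(z-e[2])/d[2]
def proj(n,p):
    c=get_calibration(n); q=R.from_euler('xyz',c['attitude'],degrees=True).as_matrix().T@(np.array(p)-c['eye'])
    return c['cx']+c['fx']*q[0]/q[2],c['cy']+c['fy']*q[1]/q[2]
E
python3 - <<'E'
import cv2,numpy as np
t=cv2.imread('pics/top0.png');s=cv2.imread('pics/side0.png')
f=lambda im,x,y,w,h,k:cv2.resize(im[y:y+h,x:x+w],None,fx=k,fy=k,interpolation=cv2.INTER_CUBIC)
a=f(t,200,195,100,70,4);b=f(t,400,150,100,70,4);c=f(s,235,215,115,80,3.5);d=f(s,350,140,100,60,4)
cv2.imwrite('pics/c1.png',np.hstack([a,b])*1)
cc=np.zeros((280,803,3),np.uint8);cc[:c.shape[0],:c.shape[1]]=c;cc[:240,403:803]=d
cv2.imwrite('pics/c2.png',cc[:,:800])
E
```

```text
(no output)
```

View pics/c1.png

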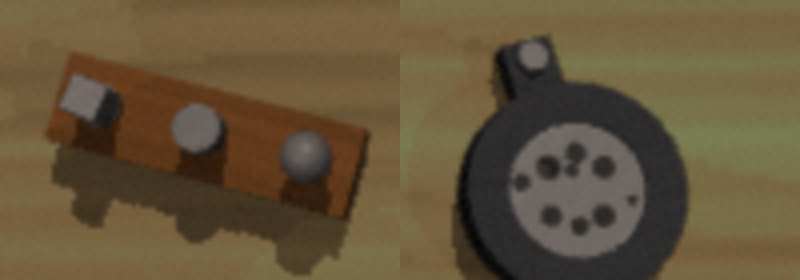

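View pics/c2.png

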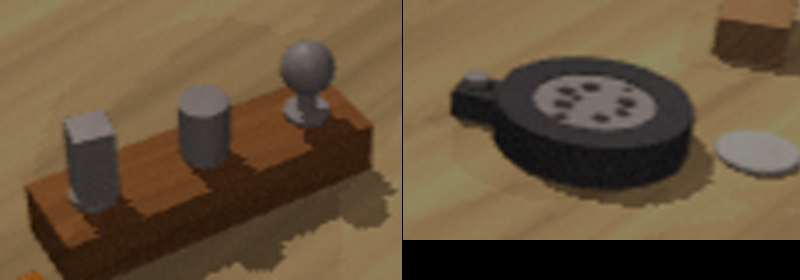

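The crops confirm it: the square-topped steel pin stands at the rack end, top (222,219). The fixture's lug points to the upper left at (433,163), and there are several dark spots on its face. Next I measure.

Run:
```python
from h import *
t=cv2.imread('pics/top0.png')
hsv=cv2.cvtColor(t,cv2.COLOR_BGR2HSV).astype(int)
# rack
H,S,V=hsv[...,0],hsv[...,1],hsv[...,2]
def sub(x,y,w,h):
    m=np.zeros(t.shape[:2],bool);m[y:y+h,x:x+w]=1;return m
for (x,y) in [(222,213),(240,240),(260,222),(217,219),(228,222),(444,185),(470,210),(425,205),(432,163)]: print((x,y),hsv[y,x])
# pin top: bright low-sat
m=(sub(212,208,20,22)&(S<70)&(V>95)).astype(np.uint8)
print(m[208:230,212:232])
# face
f=(sub(415,175,55,55)&(V>70)).astype(np.uint8)
f=cv2.morphologyEx(f,cv2.MORPH_OPEN,np.ones((3,3),np.uint8))
n,l,st,ce=cv2.connectedComponentsWithStats(f)
print(st,ce)
```

```text
(222, 213) [ 13 184  97]
(240, 240) [ 19 133  65]
(260, 222) [ 14 184  94]
(217, 219) [ 13  27 114]
(228, 222) [171  51  35]
(444, 185) [16 30 93]
(470, 210) [ 18 121 116]
(425, 205) [ 0  6 46]
(432, 163) [  9  29 116]
[[0 0 0 0 0 0 0 0 0 0 0 0 0 0 0 0 0 0 0 0]
 [0 0 0 0 0 0 0 0 0 0 0 0 0 0 0 0 0 0 0 0]
 [0 0 0 0 0 0 0 0 0 0 0 0 0 0 0 0 0 0 0 0]
 [0 0 0 0 0 0 0 0 0 0 0 0 0 0 0 0 0 0 0 0]
 [0 0 0 0 0 0 0 0 0 0 0 0 0 0 0 0 0 0 0 0]
 [0 0 0 0 0 0 0 0 0 0 0 0 0 0 0 0 0 0 0 0]
 [0 0 0 0 0 0 1 1 1 0 0 0 0 0 0 0 0 0 0 0]
 [0 0 0 0 0 0 1 1 1 1 1 1 0 0 0 0 0 0 0 0]
 [0 0 0 0 0 1 1 1 1 1 1 1 1 1 0 0 0 0 0 0]
 [0 0 0 0 0 1 1 1 1 1 1 1 1 1 0 0 0 0 0 0]
 [0 0 0 0 1 1 1 1 1 1 1 1 1 1 0 0 0 0 0 0]
 [0 0 0 0 1 1 1 1 1 1 1 1 1 0 0 0 0 0 0 0]
 [0 0 0 1 1 1 1 1 1 1 1 1 1 0 0 0 0 0 0 0]
 [0 0 0 1 1 1 1 1 1 1 1 1 0 0 0 0 0 0 0 0]
 [0 0 0 0 0 1 1 1 1 1 1 1 0 0 0 0 0 0 0 0]
 [0 0 0 0 0 0 0 1 1 1 1 1 0 0 0 0 0 0 0 0]
 [0 0 0 0 0 0 0 0 0 0 1 0 0 0 0 0 0 0 0 0]
 [0 0 0 0 0 0 0 0 0 0 0 0 0 0 0 0 0 0 0 0]
 [0 0 0 0 0 0 0 0 0 0 0 0 0 0 0 0 0 0 0 0]
 [0 0 0 0 0 0 0 0 0 0 0 0 0 0 0 0 0 0 0 0]
 [0 0 0 0 0 0 0 0 0 0 0 0 0 0 0 0 0 0 0 0]
 [0 0 0 0 0 0 0 0 0 0 0 0 0 0 0 0 0 0 0 0]]
[[     0      0    640    400 254730]
 [   415    175      9     11     71]
 [   462    175      8      9     53]
 [   427    181     34     33    741]
 [   415    214     55     16    405]] [[318.88262867 199.47632003]
 [418.15492958 178.88732394]
 [466.26415094 178.20754717]
 [443.9365722  197.2388664 ]
 [443.62962963 224.9308642 ]]
```

Run:
```python
from h import *
t=cv2.imread('pics/top0.png');s=cv2.imread('pics/side0.png')
def comp(im,x,y,w,h,fn,seed):
    hs=cv2.cvtColor(im,cv2.COLOR_BGR2HSV).astype(int); m=np.zeros(im.shape[:2],np.uint8)
    m[y:y+h,x:x+w]=fn(hs)[y:y+h,x:x+w]
    m=cv2.morphologyEx(m,cv2.MORPH_OPEN,np.ones((2,2),np.uint8)) 
    l=cv2.connectedComponents(m)[1]; return (l==l[seed[1],seed[0]]).astype(np.uint8)
def W(n,m,z): 
    vs,us=np.nonzero(m); return np.array([onz(n,u,v,z)[:2] for u,v in zip(us,vs)])
m=comp(t,212,208,20,22,lambda h:(h[...,1]<70)&(h[...,2]>90),(220,219))
p=W('top',m,.074)*1000
r=cv2.minAreaRect(p.astype(np.float32)); print('pin top',p.mean(0),r,len(p))
# rack top
m=comp(t,200,195,100,70,lambda h:(h[...,1]>150)&(h[...,2]>70)|0,(260,222))
p=W('top',m,.03)*1000; r=cv2.minAreaRect(p.astype(np.float32)); print('rack',r)
# round pin top & ball
m=comp(t,238,215,22,24,lambda h:(h[...,1]<70)&(h[...,2]>85),(248,227)); print('round', (W('top',m,.064)*1000).mean(0),m.sum())
m=comp(t,266,222,22,24,lambda h:(h[...,1]<90)&(h[...,2]>60),(276,234)); print('ball', (W('top',m,.060)*1000).mean(0),m.sum())
# face
for n,im,box,seed in(('top',t,(424,178,40,40),(444,185)),('side',s,(375,150,55,40),(397,157))):
    m=comp(im,*box,lambda h:(h[...,2]>70),seed)
    c=max(cv2.findContours(m,cv2.RETR_EXTERNAL,cv2.CHAIN_APPROX_NONE)[0],key=len)
    hull=cv2.convexHull(c)[:,0]
    q=np.array([onz(n,u,v,.028)[:2] for u,v in hull])*1000
    print(n,'face',cv2.minEnclosingCircle(q.astype(np.float32)),cv2.fitEllipse(q.astype(np.float32)))
# fixture dark in both
    m=comp(im,*( (405,150,75,85) if n=='top' else (355,145,80,45)),lambda h:(h[...,2]<62)&(h[...,1]<90),(425,205) if n=='top' else (381,172))
    print(m.sum())
    cv2.imwrite(f'pics/m_{n}.png',cv2.resize(m*255,None,fx=1,fy=1))
print('lug pad',onz('top',433.3,163.5,.021)*1000)
m=comp(s,250,245,22,15,lambda h:(h[...,1]<70)&(h[...,2]>105),(260,252)); vs,us=np.nonzero(m);print(us.mean(),vs.mean(),len(us)); print('side pin',(W('side',m,.074)*1000).mean(0))
```

```text
pin top [464.59316719 289.90939364] ((464.5817565917969, 289.69415283203125), (18.10469627380371, 18.53037452697754), 65.11284637451172) 79
rack ((448.5712890625, 232.30636596679688), (170.0579376220703, 50.547725677490234), 75.03233337402344)
round [449.22638315 231.90348706] 100
ball [436.05139412 174.79761961] 100
top face ((515.4447631835938, -195.13966369628906), 38.24760818481445) ((515.3781127929688, -194.9645233154297), (75.3971176147461, 75.83621978759766), 131.6254425048828)
1602Traceback (most recent call last):
  File "<stdin>", line 25, in <module>
cv2.error: OpenCV(4.12.0) /io/opencv/modules/imgproc/src/shapedescr.cpp:361: error: (-201:Incorrect size of input array) There should be at least 5 points to fit the ellipse in function 'fitEllipseNoDirect'
```

Run:
```python
from h import *
ims={}
for n in('top','side'):
    ims[n]=np.mean([camera(n)[:,:,::-1].astype(float) for _ in range(3)],0)
    cv2.imwrite(f'pics/{n}1.png',ims[n])
# rectified close crops of face plane z=.028, 8 px/mm... 100x100mm, x up? : image col = world -y, row = -x
C=np.array([515.4,-195.0]); k=4
out=[]
for n in('top','side'):
    g=np.arange(-48,48,1/k); X,Y=np.meshgrid(g,g)
    mx=np.zeros(X.shape,np.float32);my=mx.copy()
    src=np.float32([[-48,-48],[48,-48],[48,48],[-48,48]])
    dst=np.float32([proj(n,[(C[0]-r)/1000,(C[1]-c)/1000,.028]) for c,r in src])
    Hm=cv2.getPerspectiveTransform(((src+48)*k).astype(np.float32),dst)
    o=cv2.warpPerspective(ims[n].astype(np.float32),Hm,(96*k,96*k),flags=cv2.INTER_CUBIC|cv2.WARP_INVERSE_MAP)
    out.append(np.clip(o*1.8,0,255).astype(np.uint8))
cv2.imwrite('pics/face.png',np.hstack(out))
print('lug pad',onz('top',433.3,163.5,.02)*1000)
```

```text
lug pad [ 596.31310445 -175.32254448   20.        ][ WARN:0@5.027] global loadsave.cpp:1063 imwrite_ Unsupported depth image for selected encoder is fallbacked to CV_8U.
```

View pics/face.png

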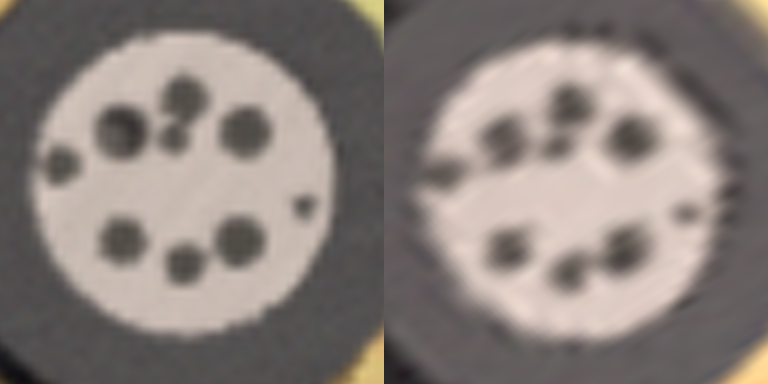

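The top crop shows the spot at (120,131) shaded unevenly, with a dark crescent, and about 13.4 mm across. That looks like a real hole. The spots at (184,98) and (245,131) are flat, so they are stains. Next I refine the centres without the morphology bias.

```bash
cat >> h.py <<'E'
def rect(im,n,C,z,half,k):
    src=np.float32([[-half,-half],[half,-half],[half,half],[-half,half]])
    dst=np.float32([proj(n,[(C[0]-r)/1000,(C[1]-c)/1000,z]) for c,r in src])
    Hm=cv2.getPerspectiveTransform(((src+half)*k).astype(np.float32),dst)
    return cv2.warpPerspective(im.astype(np.float32),Hm,(int(2*half*k),)*2,flags=cv2.INTER_LINEAR|cv2.WARP_INVERSE_MAP)
def w(C,half,k,px): return np.array([C[0]-(px[1]/k-half),C[1]-(px[0]/k-half)])
E
python3 - <<'E'
from h import *
t=cv2.imread('pics/top1.png');s=cv2.imread('pics/side1.png')
for n,im in(('top',t),('side',s)):
    C=(516,-194);o=rect(im,n,C,.028,48,4); g=o.mean(2)
    yy,xx=np.mgrid[:384,:384]; m=((g>72)&(np.hypot(xx-190,yy-190)<172)).astype(np.uint8)
    l,st=cv2.connectedComponentsWithStats(m)[1:3]; i=1+np.argmax(st[1:,4]); 
    c=max(cv2.findContours((l==i).astype(np.uint8),0,1)[0],key=cv2.contourArea)
    h=cv2.convexHull(c); e=cv2.fitEllipse(h); fc=w(C,48,4,e[0]);print(n,'face',fc,e[1][0]/4,e[1][1]/4)
    inv=cv2.drawContours(np.zeros_like(m),[h],-1,1,-1)&(l!=i).astype(np.uint8)
    N,l2,st2,ce2=cv2.connectedComponentsWithStats(inv)
    lugd=None
    for j in range(1,N):
        if st2[j,4]>250:
            q=w(C,48,4,ce2[j])-fc; gg=g[l2==j]
            print('  spot',q.round(1),'r',np.hypot(*q).round(1),'ang',np.degrees(np.arctan2(q[1],q[0])).round(0),'d',(2*np.sqrt(st2[j,4]/np.pi)/4).round(1),'min/mean/std',gg.min().round(),gg.mean().round(1),gg.std().round(1))
    # pin top
    C=(464,290);o=rect(im,n,C,.074,24,10); hs=cv2.cvtColor(o/255,cv2.COLOR_BGR2HSV)
    cv2.imwrite(f'pics/pin_{n}.png',np.clip(o*1.6,0,255).astype(np.uint8))
C=(449,232);o=rect(t,'top',C,.03,100,4);cv2.imwrite('pics/rack.png',np.clip(o[100:700,100:700]*1.6,0,255).astype(np.uint8))
a=cv2.imread('pics/pin_top.png');b=cv2.imread('pics/pin_side.png');cv2.imwrite('pics/pin2.png',cv2.resize(np.hstack([a,b]),(800,400)))
print('orange',onz('top',187,244,.03)*1000)
print('lug pad ang', np.degrees(np.arctan2(-175.3+193,596.3-517)))
E
```

```text
top face [ 517.6627655 -192.8605957] 75.69329833984375 76.24803161621094
  spot [18.   0.7] r 18.0 ang 2.0 d 13.4 min/mean/std 44.0 56.6 8.1
  spot [12.9 15.2] r 19.9 ang 50.0 d 13.5 min/mean/std 31.0 51.0 10.9
  spot [ 12.8 -15.4] r 20.0 ang -50.0 d 12.3 min/mean/std 42.0 54.0 8.8
  spot [ 4.5 31.7] r 32.0 ang 82.0 d 9.5 min/mean/std 46.0 58.7 7.9
  spot [ -5.8 -30.1] r 30.7 ang -101.0 d 4.5 min/mean/std 58.0 63.8 4.6
  spot [-14.6 -13.9] r 20.2 ang -137.0 d 12.2 min/mean/std 42.0 53.9 9.0
  spot [-14.5  15.3] r 21.0 ang 133.0 d 11.0 min/mean/std 43.0 55.2 8.7
  spot [-20.3  -0.4] r 20.3 ang -179.0 d 9.6 min/mean/std 43.0 55.9 8.5
side face [ 515.75618744 -193.6501503 ] 76.04875946044922 77.0947265625
  spot [20.4  0.4] r 20.4 ang 1.0 d 9.6 min/mean/std 50.0 61.1 6.3
  spot [12.3 16.5] r 20.6 ang 53.0 d 10.0 min/mean/std 53.0 62.7 4.6
  spot [ 12.8 -15. ] r 19.7 ang -49.0 d 9.9 min/mean/std 48.0 59.4 6.6
  spot [11.4  3.3] r 11.9 ang 16.0 d 4.7 min/mean/std 53.0 66.2 4.4
  spot [ 4.4 33.2] r 33.4 ang 83.0 d 8.8 min/mean/std 51.0 61.8 5.9
  spot [-15.5 -12.8] r 20.1 ang -140.0 d 10.4 min/mean/std 47.0 59.7 7.3
  spot [-14.9  15.7] r 21.7 ang 134.0 d 7.9 min/mean/std 49.0 62.2 6.2
  spot [-20.2  -0.1] r 20.2 ang -180.0 d 7.0 min/mean/std 52.0 64.0 5.2
orange [416.78165564 372.80888077  30.        ]
lug pad ang 12.582348002817598
```

View pics/pin2.png

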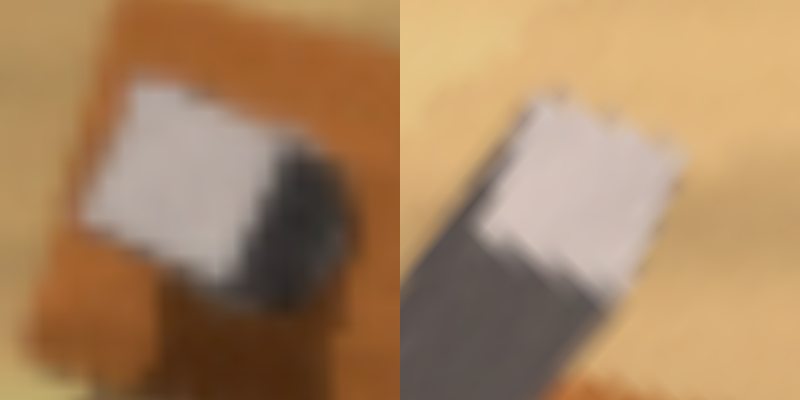

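View pics/rack.png

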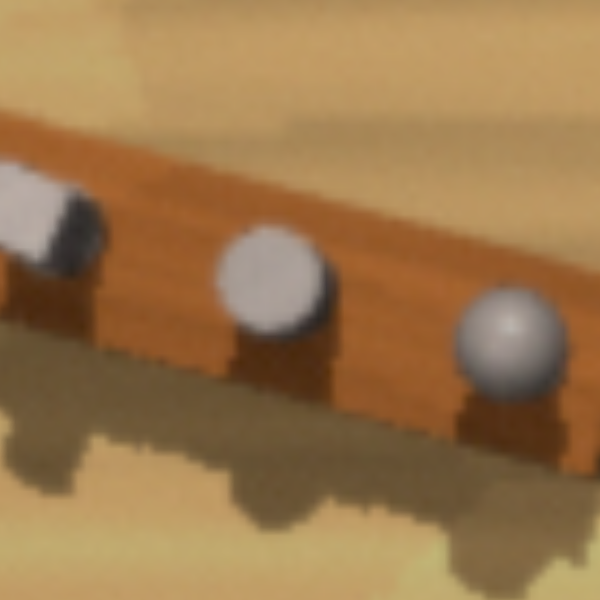

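Pin at about (465.7, 292.3) mm with its x axis at about -22°, and hole at about (529.7, -177.7) mm. I'll move to above the pin at z 140 with the turn.

Emit:
play_rows(commands="1 55 196 0 10;1 110 392 0 20;1 110 392 0 20;1 110 392 0 20;1 110 392 0 20;1 110 392 0 20;1 110 392 0 20;1 110 392 0 20;1 110 392 0 20;1 110 392 0 20")

```text
time: 1.23
ee_pos: [0.3546, -0.0981, 0.2089]
tcp_rot: [180.0, -0.0, 46.4]
wrist_force: [0.8, -0.6, -0.3]
opening: 0.0854
```

Emit:
play_rows(commands="1 110.7 393 -40 21.6;1 110.7 393 -60 21.6;1 110.7 393 -69 21.6;1 110.7 393 -69 21.6;1 110.7 393 -69 21.6;1 110.7 393 -69 21.6;1 110.7 393 -69 21.6;1 110.7 393 -69 21.6;1 110.7 393 -69 21.6;1 110.7 393 -69 21.6")

```text
time: 2.07
ee_pos: [0.4653, 0.2949, 0.1391]
tcp_rot: [180.0, -0.0, 68.0]
wrist_force: [0.5, 0.7, 1.1]
opening: 0.0852
```

Emit:
play_rows(commands="1 0 0 0 0;1 0 0 0 0;1 0 0 0 0")

```text
time: 2.32
ee_pos: [0.465, 0.2921, 0.1395]
tcp_rot: [-180.0, 0.0, 68.0]
wrist_force: [0.0, -0.4, 0.1]
opening: 0.0855
```

Run:
```python
from h import *
a=camera('side')[:,:,::-1];b=camera('top')[:,:,::-1]
cv2.imwrite('pics/g1.png',np.hstack([cv2.resize(a[130:330,180:380],(400,400)),cv2.resize(b[130:330,140:340],(400,400))]))
```

```text
(no output)
```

View pics/g1.png

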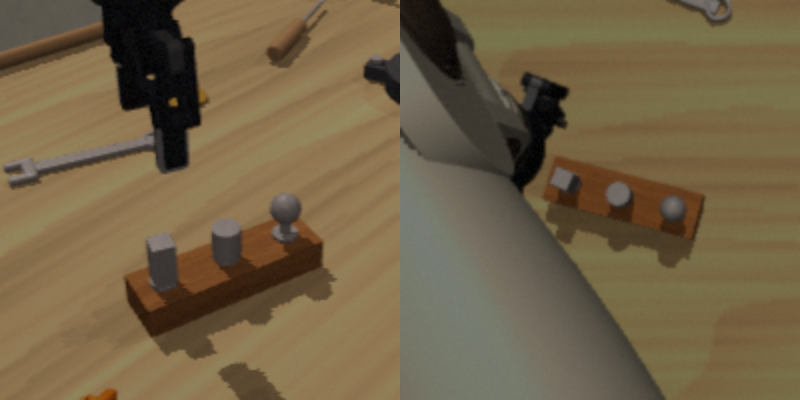

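Run:
```python
from h import *
o=get_obs();p=o['ee_pos'];print(p)
j=np.array([np.cos(np.radians(-22)),np.sin(np.radians(-22)),0])
for q in(p,p+[0,0,.013],p+[0,0,.013]+.0427*j,p+[0,0,.013]-.0427*j,p+[0,0,.013]-.057*j):
    u,v=proj('side',q);a,b=proj('top',q);print('side crop',round((u-180)*2),round((v-130)*2),'top crop',round((a-140)*2+400),round((b-130)*2))
```

```text
[0.46530169 0.29145775 0.14032184]
side crop 155 173 top crop 546 171
side crop 154 159 top crop 542 170
side crop 137 131 top crop 561 129
side crop 172 190 top crop 524 211
side crop 179 201 top crop 518 225
```

Emit:
play_rows(commands="0.5 0.5 0.5 -30 0;0.5 0.5 0.5 -30 0;0.5 0.5 0.5 -30 0;0.5 0.5 0.5 -30 0;0.5 0.5 0.5 -30 0;0.5 0.5 0.5 -30 0", force=40)

```text
time: 2.92
ee_pos: [0.4663, 0.2929, 0.111]
tcp_rot: [179.9, -0.1, 68.0]
wrist_force: [0.4, 0.0, -0.1]
opening: 0.0425
```

Run:
```python
from h import *
a=camera('side')[:,:,::-1]
o=get_obs();p=o['ee_pos'];print(p,o['opening'])
j=np.array([np.cos(np.radians(-22)),np.sin(np.radians(-22)),0])
im=cv2.resize(a[130:330,180:380],(600,600),interpolation=cv2.INTER_CUBIC)
for q,c in((p,(0,0,255)),(p+.021*j+[0,0,.004],(0,255,0)),(p-.021*j+[0,0,.004],(0,255,0))):
    u,v=proj('side',q);cv2.circle(im,(round((u-180)*3),round((v-130)*3)),3,c,-1)
cv2.imwrite('pics/g2.png',im)
```

```text
[0.46619117 0.29296002 0.11071502] 0.04283477646901877
```

View pics/g2.png

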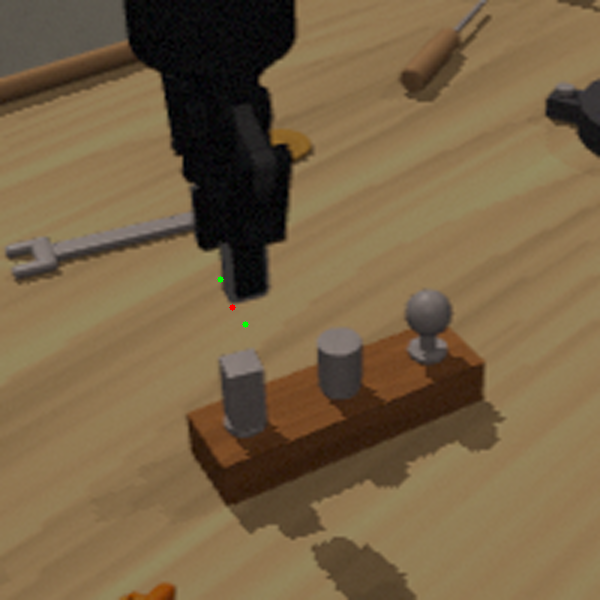

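Emit:
play_rows(commands="0.5 0 0 -20 0;0.5 0 0 -40 0;0.5 0 0 -55 0;0.5 0 0 -65 0;0.5 0 0 -72 0;0.5 0 0 -72 0;0.5 0 0 -72 0")

```text
time: 3.55
ee_pos: [0.466, 0.293, 0.0381]
tcp_rot: [180.0, -0.0, 68.0]
wrist_force: [-0.7, -0.9, -0.4]
opening: 0.0429
```

Run:
```python
from h import *
a=camera('side')[:,:,::-1]
cv2.imwrite('pics/g3.png',cv2.resize(a[180:310,210:370],(800,650),interpolation=cv2.INTER_CUBIC)[:600])
print(get_obs()['wrist_force'],get_obs()['ee_pos'])
```

```text
[-1.0602861   1.0877973  -0.02927448] [0.46617698 0.29313734 0.03854141]
```

View pics/g3.png

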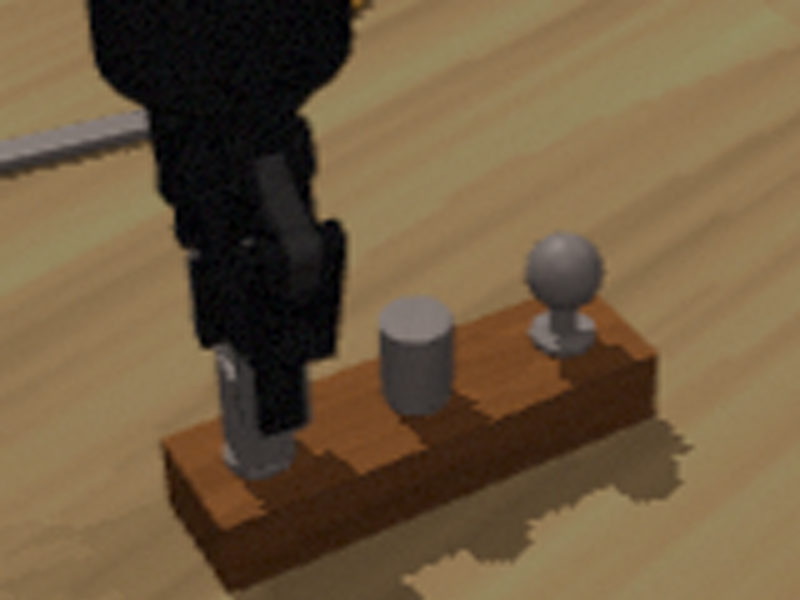

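The side crop shows the near finger at (283,400) straddling the pin at (258,440), offset as expected by perspective. Closing.

Emit:
play_rows(commands="0.15 0 0 0 0;0.15 0 0 0 0;0.15 0 0 0 0;0.15 0 0 0 0;0.15 0 0 0 0;0.15 0 0 0 0;0.15 0 0 0 0;0.15 0 0 0 0", force=70)

```text
time: 4.27
ee_pos: [0.4664, 0.2932, 0.0388]
tcp_rot: [179.9, -0.1, 68.0]
wrist_force: [0.4, -0.4, 4.8]
opening: 0.018
```

Emit:
play_rows(commands="0.15 0 0 4 0;0.15 0 0 10 0;0.15 0 0 20 0;0.15 0 0 35 0;0.15 0 0 55 0;0.15 0 0 75 0;0.15 0 0 75 0;0.15 0 0 75 0;0.15 0 0 75 0;0.15 0 0 75 0")

```text
time: 5.1
ee_pos: [0.4652, 0.2926, 0.1113]
tcp_rot: [-179.9, 0.1, 68.0]
wrist_force: [-0.1, 0.4, -1.9]
opening: 0.018
```

Run:
```python
from h import *
a=camera('side')[:,:,::-1]
cv2.imwrite('pics/g4.png',cv2.resize(a[160:310,190:390],(800,600),interpolation=cv2.INTER_CUBIC)[:600])
o=get_obs();print(o['wrist_force'],o['ee_pos'],o['opening'])
```

```text
[-0.08338688  0.35575188 -1.6186616 ] [0.46524106 0.29253285 0.11131962] 0.017847701105492005
```

View pics/g4.png

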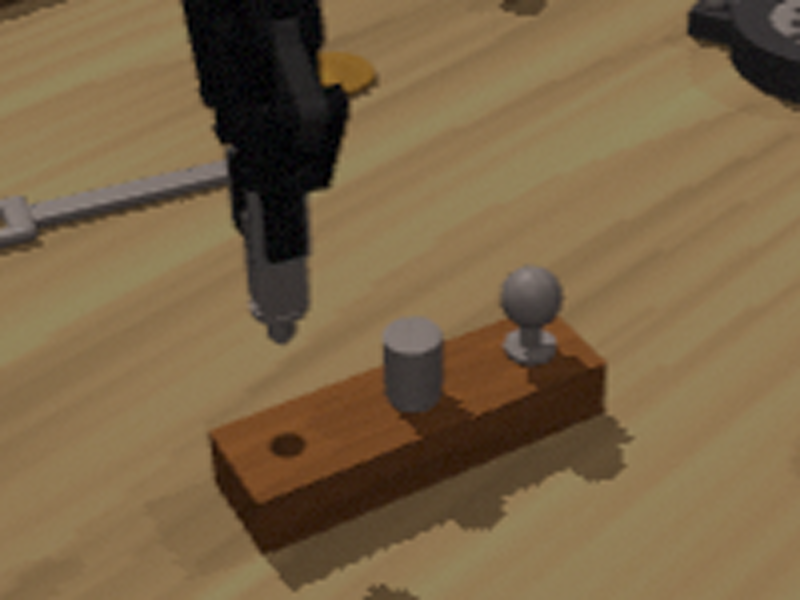

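The pin is held and upright, and the other two are still in place. Raise it, then carry it over the fixture.

Emit:
play_rows(commands="0.15 0 0 30 0;0.15 8 -60 40 0;0.15 13.5 -100 40 0;0.15 19 -140 40 0;0.15 24.5 -180 40 0;0.15 30 -220 40 0;0.15 35 -260 40 0;0.15 40.5 -300 40 0;0.15 46 -340 40 0;0.15 51.5 -380 40 0")

```text
time: 5.98
ee_pos: [0.5155, -0.0802, 0.1519]
tcp_rot: [-179.9, 0.0, 68.0]
wrist_force: [2.1, -0.1, -1.9]
opening: 0.018
```

Emit:
play_rows(commands="0.15 6 -44 0 0;0.15 12 -90.2 -20 0;0.15 12 -90.2 -50 0;0.15 12 -90.2 -68 0;0.15 12 -90.2 -68 0;0.15 12 -90.2 -68 0;0.15 12 -90.2 -68 0;0.15 12 -90.2 -68 0;0.15 12 -90.2 -68 0")

```text
time: 6.73
ee_pos: [0.5289, -0.168, 0.0863]
tcp_rot: [179.9, -0.0, 68.1]
wrist_force: [0.7, -0.2, -2.5]
opening: 0.018
```

Run:
```python
from h import *
a=camera('side')[:,:,::-1];b=camera('top')[:,:,::-1]
im=cv2.resize(a[110:195,350:450],(800,680),interpolation=cv2.INTER_CUBIC)[:600]
cv2.imwrite('pics/g5.png',im)
cv2.imwrite('pics/g6.png',b[120:270,370:520].repeat(3,0).repeat(3,1))
o=get_obs();p=o['ee_pos'];print(o['wrist_force'],p,o['opening'])
for q in(p-[0,0,.0255],):
    u,v=proj('side',q);print(u,v,(u-350)*8,(v-110)*8)
```

```text
[-0.43731247 -0.04495279 -1.61883294] [ 0.52863427 -0.16802705  0.08577886] 0.018479061198109003
388.79387122968 155.01505164551352 310.35096983744006 360.1204131641082
```

View pics/g5.png

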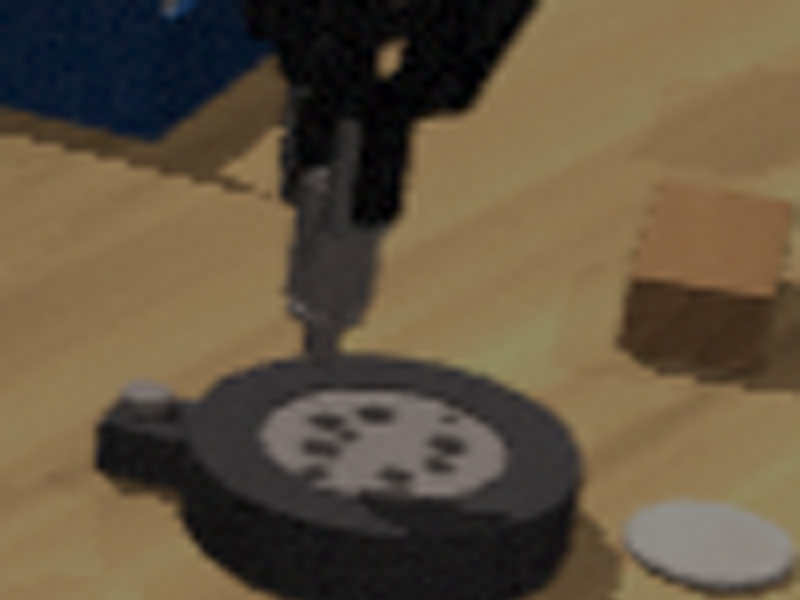

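View pics/g6.png

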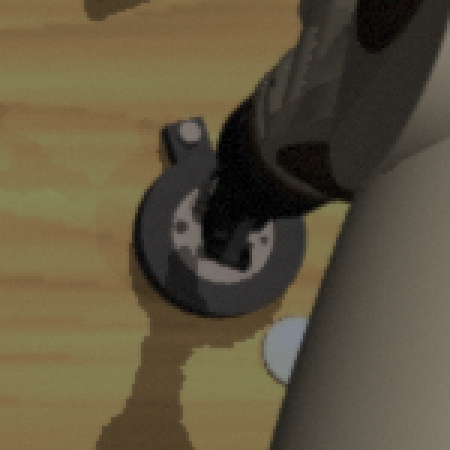

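Run:
```python
from h import *
# rack lift check
for p,px in(((.4652,.2925,.1113),(260.5,244.5)),):
    print('rack: pred',proj('side',np.array(p)-[0,0,.0255]),'seen',px, 'xy at tip z',onz('side',*px,p[2]-.0255)*1000)
o=get_obs();p=o['ee_pos']; z=p[2]-.0255
px=(350+322/8-.5+.06,110+361/8-.5+.06)
print('fix: pred',proj('side',p-[0,0,.0255]),'seen',px,'xy',onz('side',*px,z)*1000,'tcp',p*1000)
print('hole px',[ (u-350)*8 if i==0 else (u-110)*8 for i,u in enumerate(proj('side',(.52806,-.17715,.028)))])
print('axis px 20..45mm up',[proj('side',p+[0,0,d]) for d in(-.0255,0,.02)])
```

```text
rack: pred (np.float64(259.12921221750474), np.float64(244.7781841516059)) seen (260.5, 244.5) xy at tip z [464.17177479 290.53434434  85.8       ]
fix: pred (np.float64(388.79387122968), np.float64(155.01505164551352)) seen (389.81, 154.685) xy [ 527.89589917 -171.31209418   60.27885609] tcp [ 528.63427451 -168.02704522   85.77885609]
hole px [np.float64(316.8049021328666), np.float64(444.469060292261)]
axis px 20..45mm up [(np.float64(388.79387122968), np.float64(155.01505164551352)), (np.float64(389.99417097195476), np.float64(145.47843682034033)), (np.float64(390.96001781041224), np.float64(137.8045959003843))]
```

Emit:
play_rows(commands="0.15 0.4 -6.8 -10 0;0.15 0.4 -6.8 -20 0;0.15 0.4 -6.8 -27 0;0.15 0.4 -6.8 -29 0;0.15 0.4 -6.8 -29 0;0.15 0.4 -6.8 -29 0;0.15 0.4 -6.8 -29 0")

```text
time: 7.42
ee_pos: [0.5286, -0.1752, 0.0559]
tcp_rot: [180.0, -0.0, 68.0]
wrist_force: [0.4, 0.1, -1.4]
opening: 0.0182
```

Run:
```python
from h import *
a=np.mean([camera('side')[:,:,::-1].astype(float) for _ in range(2)],0)
im=cv2.resize(a[130:190,350:430],(800,600),interpolation=cv2.INTER_CUBIC)
cv2.imwrite('pics/g7.png',np.clip(im*1.8,0,255))
o=get_obs();p=o['ee_pos'];print(o['wrist_force'],p,o['opening'])
```

```text
[-0.51393823 -0.49445387 -2.37557884] [ 0.52867818 -0.17516264  0.05603222] 0.018001400355314875[ WARN:0@1.826] global loadsave.cpp:1063 imwrite_ Unsupported depth image for selected encoder is fallbacked to CV_8U.
```

View pics/g7.png

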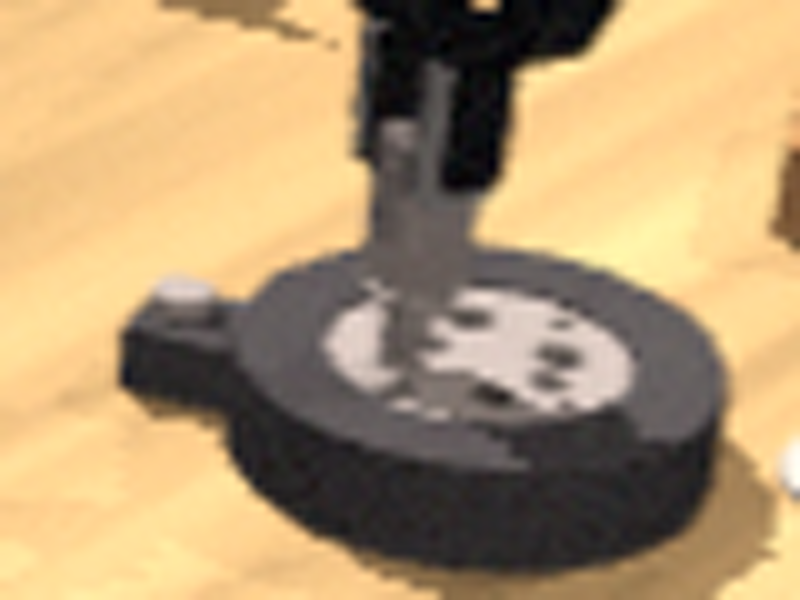

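Emit:
play_rows(commands="0.15 0 0 -1 0;0.15 0 0 -2 0;0.15 0 0 -2 0;0.15 0 0 -2 0")

```text
time: 7.85
ee_pos: [0.5284, -0.1751, 0.0535]
tcp_rot: [-180.0, -0.0, 68.0]
wrist_force: [-0.7, 0.6, -2.5]
opening: 0.0179
```

Emit:
play_rows(commands="0.15 0 0 -0.5 0;0.15 0 0 -1 0;0.15 0 0 -1 0;0.15 0 0 -1 0")

```text
time: 8.18
ee_pos: [0.5284, -0.1751, 0.0525]
tcp_rot: [-180.0, 0.0, 68.0]
wrist_force: [0.3, 0.8, -1.0]
opening: 0.0175
```

Emit:
play_rows(commands="0.15 0 0 -0.5 0;0.15 0 0 -1 0;0.15 0 0 -1 0;0.15 0 0 -1 0")

```text
time: 8.52
ee_pos: [0.5284, -0.1751, 0.0515]
tcp_rot: [-180.0, 0.0, 68.0]
wrist_force: [-0.3, 0.4, -1.7]
opening: 0.0181
```

Emit:
play_rows(commands="0.15 0 0 -0.5 0;0.15 0 0 -1 0;0.15 0 0 -1 0;0.15 0 0 -1 0")

```text
time: 8.85
ee_pos: [0.5285, -0.1752, 0.0506]
tcp_rot: [180.0, 0.0, 68.0]
wrist_force: [0.1, -0.5, -1.6]
opening: 0.0181
```

Emit:
play_rows(commands="0.15 0 0 -0.5 0;0.15 0 0 -1 0;0.15 0 0 -1 0;0.15 0 0 -1 0")

```text
time: 9.18
ee_pos: [0.5287, -0.1753, 0.0498]
tcp_rot: [180.0, 0.0, 68.0]
wrist_force: [0.5, -1.1, -0.4]
opening: 0.0183
```

Emit:
play_rows(commands="0.15 0 0 -0.5 0;0.15 0 0 -1 0;0.15 0 0 -1 0;0.15 0 0 -1 0")

```text
time: 9.52
ee_pos: [0.5289, -0.1754, 0.0491]
tcp_rot: [179.9, 0.0, 68.0]
wrist_force: [2.8, -3.1, 4.9]
opening: 0.018
```

Contact is on the taper about 3.8 mm below the face, and the push is toward +x, -y. So the nose is in the hole and about 1.2 mm off centre.

Emit:
play_rows(commands="0.15 0.4 -0.4 0 0;0.15 0.8 -0.9 0 0;0.15 0.8 -0.9 0 0;0.15 0.8 -0.9 0 0")

```text
time: 9.85
ee_pos: [0.5291, -0.176, 0.0481]
tcp_rot: [-180.0, 0.0, 68.0]
wrist_force: [1.3, -2.6, -0.9]
opening: 0.0183
```

Emit:
play_rows(commands="0.15 0 0 -0.5 0;0.15 0 0 -1 0;0.15 0 0 -1 0;0.15 0 0 -1 0")

```text
time: 10.18
ee_pos: [0.5291, -0.176, 0.0473]
tcp_rot: [-180.0, 0.0, 68.0]
wrist_force: [2.9, -2.8, -1.8]
opening: 0.018
```

Still a side push toward +x, -y. Shift a bit more and continue down.

Emit:
play_rows(commands="0.15 0.3 -0.3 0 0;0.15 0.6 -0.6 0 0;0.15 0.6 -0.6 0 0;0.15 0.6 -0.6 0 0")

```text
time: 10.52
ee_pos: [0.5294, -0.1763, 0.0473]
tcp_rot: [-179.9, -0.0, 68.0]
wrist_force: [-0.1, -0.7, -2.2]
opening: 0.0183
```

Emit:
play_rows(commands="0.15 0 0 -0.5 0;0.15 0 0 -1 0;0.15 0 0 -1.5 0;0.15 0 0 -2 0;0.15 0 0 -2 0;0.15 0 0 -2 0")

```text
time: 11.02
ee_pos: [0.5298, -0.1766, 0.0455]
tcp_rot: [-180.0, -0.0, 68.0]
wrist_force: [-0.4, -0.7, -2.2]
opening: 0.0179
```

Emit:
play_rows(commands="0.15 0 0 -1 0;0.15 0 0 -2 0;0.15 0 0 -3 0;0.15 0 0 -3 0;0.15 0 0 -3 0")

```text
time: 11.43
ee_pos: [0.5298, -0.1766, 0.0425]
tcp_rot: [-180.0, 0.0, 68.0]
wrist_force: [-0.6, -0.1, -2.0]
opening: 0.0182
```

Emit:
play_rows(commands="0.15 0 0 -1 0;0.15 0 0 -2 0;0.15 0 0 -3 0;0.15 0 0 -3.5 0;0.15 0 0 -3.5 0;0.15 0 0 -3.5 0")

```text
time: 11.93
ee_pos: [0.5298, -0.1766, 0.039]
tcp_rot: [-180.0, 0.0, 68.0]
wrist_force: [-0.2, -0.8, -2.1]
opening: 0.0183
```

Emit:
play_rows(commands="0.15 0 0 -0.5 0;0.15 0 0 -1 0;0.15 0 0 -1.5 0;0.15 0 0 -1.5 0;0.15 0 0 -1.5 0")

```text
time: 12.35
ee_pos: [0.5298, -0.1766, 0.0375]
tcp_rot: [-180.0, 0.0, 68.0]
wrist_force: [0.4, 0.6, -2.6]
opening: 0.018
```

Emit:
play_rows(commands="0.15 0 0 -0.4 0;0.15 0 0 -0.8 0;0.15 0 0 -0.8 0;0.15 0 0 -0.8 0")

```text
time: 12.68
ee_pos: [0.5299, -0.1767, 0.0368]
tcp_rot: [180.0, 0.0, 68.0]
wrist_force: [0.4, -0.1, -0.7]
opening: 0.0185
```

Emit:
play_rows(commands="0.15 0 0 -0.4 0;0.15 0 0 -0.8 0;0.15 0 0 -0.8 0;0.15 0 0 -0.8 0")

```text
time: 13.02
ee_pos: [0.53, -0.1767, 0.0367]
tcp_rot: [180.0, -0.0, 68.0]
wrist_force: [-2.3, 1.1, 5.3]
opening: 0.0178
```

Emit:
play_rows(commands="0.15 0 0 -0.2 0;0.15 0 0 -0.5 0;0.15 0 0 -0.5 0;0.15 0 0 -0.5 0")

```text
time: 13.35
ee_pos: [0.5301, -0.1767, 0.0367]
tcp_rot: [179.9, -0.0, 68.0]
wrist_force: [-2.9, 1.4, 8.9]
opening: 0.0181
```

z has stopped at 36.7 mm while the force builds to about 9 N. That is the expected home height, so the collar is seated. I'll look, then release.

Run:
```python
from h import *
a=camera('side')[:,:,::-1].astype(float)
cv2.imwrite('pics/g8.png',np.clip(cv2.resize(a[130:190,350:430],(800,600),interpolation=cv2.INTER_CUBIC)*1.8,0,255).astype(np.uint8))
```

```text
(no output)
```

View pics/g8.png

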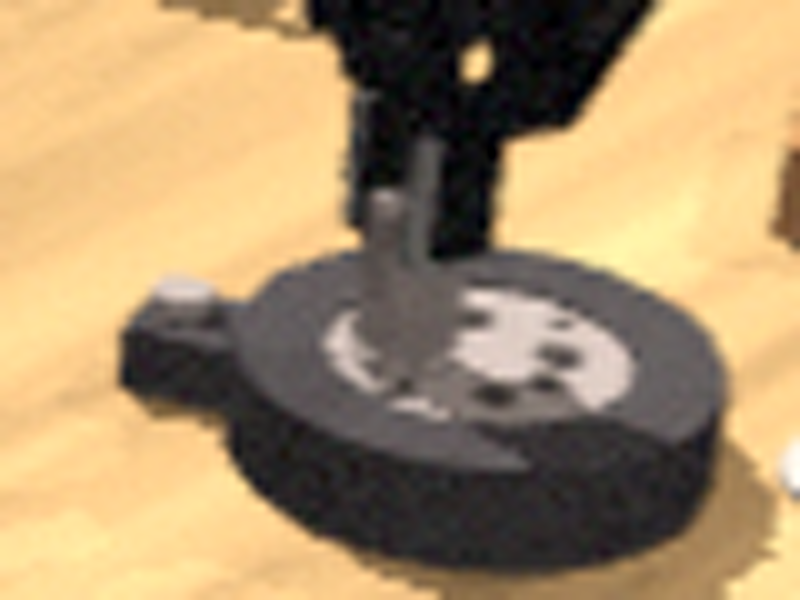

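The pin is seated on the face at about (410,370), with its collar on the plate. Releasing.

Emit:
play_rows(commands="0.25 0 0 0 0;0.3 0 0 0 0;0.35 0 0 0 0;0.4 0 0 0 0;0.5 0 0 0 0;0.5 0 0 0 0;0.5 0 0 0 0;0.5 0 0 0 0", force=20)

```text
time: 14.07
ee_pos: [0.5298, -0.1766, 0.0355]
tcp_rot: [-180.0, 0.0, 68.0]
wrist_force: [0.6, 0.6, -0.7]
opening: 0.0428
```

Emit:
play_rows(commands="0.5 0 0 5 0;0.5 0 0 20 0;0.5 0 0 40 0;0.5 0 0 70 0;0.5 0 0 100 0;0.5 0 0 130 0;0.5 -40 0 140 0;0.5 -80 0 140 0;0.5 -120 0 140 0;0.5 -120 0 140 0")

```text
time: 14.9
ee_pos: [0.4047, -0.1761, 0.1767]
tcp_rot: [-180.0, 0.0, 67.9]
wrist_force: [0.4, 1.2, 0.6]
opening: 0.0428
```

Run:
```python
from h import *
a=camera('side')[:,:,::-1].astype(float);b=camera('top')[:,:,::-1].astype(float)
A=cv2.resize(a[120:195,350:430],(400,375),interpolation=cv2.INTER_CUBIC);B=cv2.resize(b[150:225,400:480],(400,375),interpolation=cv2.INTER_CUBIC)
cv2.imwrite('pics/g9.png',np.clip(np.hstack([A,B])*1.8,0,255).astype(np.uint8))
cv2.imwrite('pics/g10.png',a.astype(np.uint8))
c=cv2.imread('pics/g10.png')
o=get_obs();print(o['ee_pos'],o['wrist_force'],o['opening'],o['time'])
h=(.5305,-.1775)
for n in('side','top'): print(n,'axis top z72 / base z28',proj(n,(*h,.072)),proj(n,(*h,.028)))
```

```text
[ 0.40917272 -0.17677973  0.17662656] [-0.02492719  0.27279302 -0.02617241] 0.042309656502608324 15.0
side axis top z72 / base z28 (np.float64(390.90995007904434), np.float64(149.22647306984962)) (np.float64(388.86775998345286), np.float64(165.18897478807298))
top axis top z72 / base z28 (np.float64(442.1652688661894), np.float64(187.78907003060993)) (np.float64(436.6731347568508), np.float64(191.3904377149949))
```

View pics/g9.png

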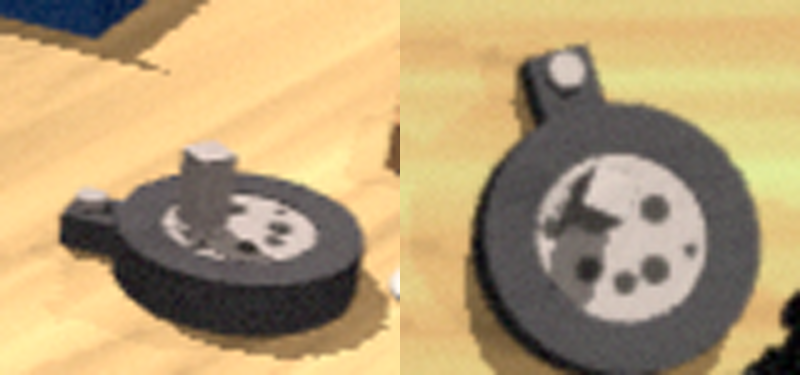

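View pics/g10.png

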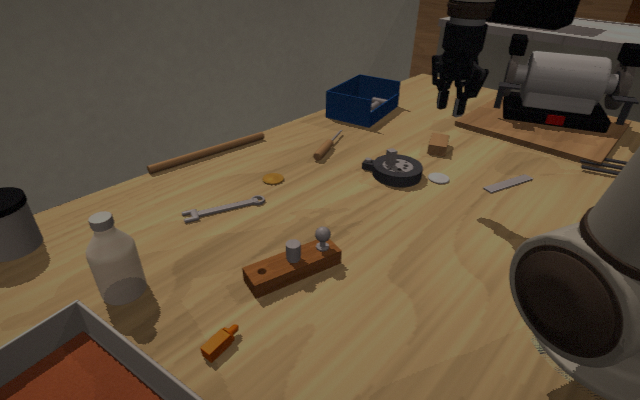

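The pin stands upright at side (391,151), matching the predicted axis, and the other two pins are still in the rack. The orange part now lies at side (220,342) but stood at the start, so I'll check when that changed.

Run:
```python
import cv2,numpy as np
from workcell import camera
r=[cv2.resize(cv2.imread(f'pics/{f}.png')[290:365,190:265],(250,250)) for f in('side0','side1','g10')]
cv2.imwrite('pics/or.png',np.hstack(r))
```

```text
(no output)
```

View pics/or.png

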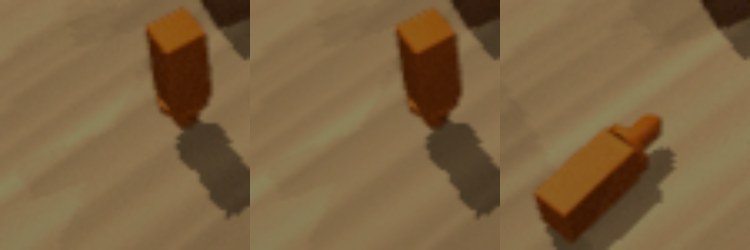

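The orange part was balanced on its 5 mm nose and toppled between 0.4 s and 2.4 s. During that time the tool was never below z 0.139, and no wrist contact force showed. It must be left alone, so I'm handing in.

```bash
python3 -c "
from workcell import *
print(job_done(), get_obs()['time'])"
```

```text
the job is handed in; nothing more can be done
the job is handed in; nothing more can be done
```

The square-grip pin is in the blind hole, standing upright with its collar on the face plate. I let go of it and moved the arm clear, handing in at about 15 s.

- **Finding the hole:** I picked the dark spot with uneven shading, about 50° to the +y side of world +x. The nose went in at the first try and touched the hole's edge about 4 mm down. I shifted it about 2 mm following the side forces, and it slid home.
- **Seating:** The tool stopped at z = 36.7 mm, about 2 mm below its height when gripping the pin in the rack. That matches the 2 mm difference between the rack top and the face plate. The force readings at the end of each move peaked at about 9 N, well under 40 N.
- **Final pictures:** The pin stands where its upright axis was predicted, to within about 2 px in the side view; in the top view I only checked this by eye. The round and ball pins are still in the rack, and the gripper touched nothing at the end.
- **One thing changed unexpectedly:** The orange look-alike, which had been standing on its nose tip, was found lying on its side. It fell between 0.4 s and 2.4 s, during the first approach. The fingers stayed at z ≥ 0.139 m throughout, and no contact force showed, so it most likely toppled by itself, but I have no picture of it falling. I left it where it lay.

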